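# Put the bead tower back together

### The arm

A 7-joint arm with a two-finger parallel gripper is mounted at the origin on the work surface. World frame = base frame: x ahead of the robot, y to its left, z up, the work surface at z = 0. Lengths are in mm, angles in rad, forces in N, time in s.
With the tool pointing down it reaches from about 400 to 875 mm from the base axis. Payload 4.4 kg.
Tool frame: the origin (TCP) lies between the finger pads; the fingertips stand ctrl.tip_reach ahead of it and the grasp point (between the pads) lies 8 mm behind it (ctrl.tip_reach is the distance from the TCP to the fingertips, in mm); z points along the fingers, y is the direction in which the jaws open and shut (so a half turn about z gives the same grasp; the last joint's range is limited). The gripper opens to 85 mm and grips with 20 to 120 N. Pads are 22 mm wide; open, the fingers measure 114 mm over their backs; the gripper's body (76 mm by 85 mm) begins 54 mm behind the grasp point. The pads swing forward as they close: fully open they stand 13 mm farther back than shut.
Start: joints at [-1.362, 0.628, 0.038, 1.517, -0.027, 0.996, -0.02], TCP at [176.356, 625.633, 242.313] pointing down, gripper open.
Joint ranges: [-3.06, 3.06], [-0.37, 2.12], [-1.25, 1.32], [0.18, 2.47], [-1.1, 4.24], [0.23, 1.98], [-2.94, 2.94]. Speed limits (rad/s): [2.57, 2.57, 3.14, 3.14, 3.14, 3.14, 3.14].

### API

Orientations are given as [roll, pitch, yaw] about the fixed x, y, z axes, in that order (R = Rz(yaw) Ry(pitch) Rx(roll)).
In Python, from cell import status, viewer, order, ctrl gives the robot as it stands.
- The arm moves only by the tool play_rows, never from a script. Its argument "series" is a list of rows, each a list of 5 numbers: the shift along the tool's x, y, z in cm, then the turn about the tool's z in degrees, then the closure, from 0 (fully open) to 1 (shut). In form: [[x, y, z, yaw, gripper], ...]. A call has 1 to 8 rows; each row is the pose to reach, as a shift and turn from the pose commanded when the call began, along the tool's axes at that moment; what a row does not reach only later rows make up. A row lasts 1/10 s, in which the tool goes at most 50 mm and 8.59 degrees, less where a joint would pass 70% of its speed; a pose out of reach is approached as far as the arm can. A call with a gripper value outside its range is refused whole. The fingers move at their own pace and stop on an object; the grip force is fixed at half the most. Time passes only in rows, so rows that repeat a pose let the fingers close. It gives the time, the measured TCP pose, the force and the opening at its end, in the units of the state.
- status.read_state(): the state, without advancing time (a new reading comes with each control period).
- viewer.get_image(name): name is "side" or "top" or "wrist"; returns a dict with "img" (420x560x3 uint8, red, green, blue), "vfov" (degrees; the focal length in pixels is half the picture's height over the tangent of half this angle, whatever the lens; pixels are square), "cx", "cy" (the principal point, pixels), "rvec" (rotation vector, rad) and "tvec" (3), from world to camera coordinates, as OpenCV has them; the wrist camera has in their place "tool_from_camera" (4x4, takes a point from camera to tool coordinates, whose origin is the TCP and whose axes are the flange's). Camera axes: x right, y down, z forward; pixel columns grow to the right and rows downward; lengths in mm; the calibration is good to about 2 mm. A picture is of the moment at which its call begins: read the wrist's pose just before it. There is no depth.
- order.finish_job(): hands the job in, once; it reports no verdict.
The state is a dict: "clock": time; "qpos": joint angles; "qd": joint speeds; "tau": joint torques, N m; "eef_pos": TCP position; "tool_rot": TCP orientation; "force": force on the tool from outside, world axes, zero at the start; "torque": the same for the moment, N m; "width": finger opening in mm.
Only numpy, scipy, OpenCV 4.12 (cv2) and the standard library are available. Lean on these libraries where they do the work, as an engineer would, in place of code of your own. Each camera call takes 0.05 s, during which the arm holds its last target. There are 200 camera calls.

### The job

Put the bead-pot tower back together on its dark wooden base, from the bottom up: first the green pot, then the yellow pot, then the pink pot, and last the white lid, each fully seated, upright, in the one below it. Leave the spare blue pot, the spool, the glue stick, the scissors and the bowl where they are.

Things in the scene. Friction and masses are not known exactly. Their poses are not given: they have to be found in the camera images.
- tower_base: dark wooden disc, fixed to the table, 110 mm across and 14 mm high, with a round recess 52 mm across and 8 mm deep in the middle of its top. Origin: centre of its underside, z up. A pot seated in it has its origin 8 mm above this origin.
- green_pot: green plastic bead pot, round, open at the top: 60 mm outside diameter, wall 4 mm, total height 56 mm, mouth 52 mm wide. Stands on a tapered foot 6 mm tall (40 mm across below, 48 mm above) that drops into the mouth of the part below. Origin: centre of the foot's underside, z up; a part seated on it has its origin 50 mm above this one. Loose, about 70 g.
- yellow_pot: yellow plastic bead pot, round, open at the top: 60 mm outside diameter, wall 4 mm, total height 50 mm, mouth 52 mm wide. Stands on a tapered foot 6 mm tall (40 mm across below, 48 mm above) that drops into the mouth of the part below. Origin: centre of the foot's underside, z up; a part seated on it has its origin 44 mm above this one. Loose, about 70 g.
- pink_pot: pink plastic bead pot, round, open at the top: 60 mm outside diameter, wall 4 mm, total height 44 mm, mouth 52 mm wide. Stands on a tapered foot 6 mm tall (40 mm across below, 48 mm above) that drops into the mouth of the part below. Origin: centre of the foot's underside, z up; a part seated on it has its origin 38 mm above this one. Loose, about 70 g.
- lid: white plastic lid: a disc 60 mm across and 8 mm thick on the same 6 mm tapered foot as the pots, and on top a round upright knob 24 mm across and 30 mm tall. Origin: centre of the underside of the foot, z up; the disc reaches from 6 to 14 mm, the knob from 14 to 44 mm. Loose, about 60 g.
- blue_pot: blue plastic bead pot, round, open at the top: 60 mm outside diameter, wall 4 mm, total height 50 mm, mouth 52 mm wide. Stands on a tapered foot 6 mm tall (40 mm across below, 48 mm above) that drops into the mouth of the part below. Origin: centre of the foot's underside, z up; a part seated on it has its origin 44 mm above this one. Loose, about 70 g. A spare.
- spool: standing spool of dark brown cord with pale end discs, 44 mm across and 42 mm tall. Origin: centre of its underside. Loose bystander.
- glue_stick: standing orange glue stick with a white cap, 28 mm across and 88 mm tall. Origin: centre of its underside. Loose bystander.
- scissors: small scissors with dark teal handles lying flat at the left of the work area, about 160 mm long along their x axis (blades to +x), 80 mm across the handles, 9 mm thick. Origin: near the pivot, on the table. Loose bystander.
- bowl: white ceramic bowl at the right of the work area, 140 mm across the rim, 60 mm tall. Origin: centre of its underside. Loose bystander.
Not all that is in view belongs to the job. There is more than one size of the pink_pot; the one meant has the size given above.

How it is judged:
By the outcome, as a careful person would: the job done as asked, in the order asked, and still so for the second after the job is handed in, with the robot touching nothing.
It also fails if it takes over 128 s, if anything falls off the work surface, if the arm or the gripper's body presses on something with over 40 N, if the wrist force passes 120 N, or if a joint passes its speed limit or range.

## Working session

There is one attempt and no reset: what is moved stays moved. The work goes in short steps, Python scripts to look and compute and a tool call to move; the robot and the scene stay as the last step left them, time stands still between calls to the robot, and variables do not carry over. Pictures are saved under pics/ and viewed, about 12 in all and at most 16, crops included, and the job is handed in when it is done.

Besides the shell and the picture viewer there is one more tool, called after "Emit:" by a JSON object that holds its "name" and its "arguments". play_rows: Moves the arm, as the interface text tells. Its arguments: {"type":"object","properties":{"series":{"type":"array","items":{"type":"array","items":{"type":"number"}}}},"required":["series"]}

```bash
ls; mkdir -p pics
cat > h.py <<'E'
import numpy as np, cv2
from cell import status, viewer, order, ctrl
from scipy.spatial.transform import Rotation as R
def cam(name):
    s=status.read_state(); d=viewer.get_image(name); im=d["img"]
    f=im.shape[0]/2/np.tan(np.radians(d["vfov"])/2)
    K=np.array([[f,0,d["cx"]],[0,f,d["cy"]],[0,0,1.]])
    if "rvec" in d:
        Rm=cv2.Rodrigues(np.array(d["rvec"],float))[0]; t=np.array(d["tvec"],float).ravel()
    else:
        T=np.eye(4);T[:3,:3]=R.from_euler("xyz",s["tool_rot"]).as_matrix();T[:3,3]=s["eef_pos"]
        M=np.linalg.inv(T@np.array(d["tool_from_camera"]));Rm=M[:3,:3];t=M[:3,3]
    return im,K,Rm,t
def save(im,n): cv2.imwrite("pics/"+n+".png",cv2.cvtColor(im,cv2.COLOR_RGB2BGR))
def unproj(uv,z,c):
    im,K,Rm,t=c; o=-Rm.T@t; d=Rm.T@np.linalg.inv(K)@np.array([uv[0],uv[1],1.])
    return o+d*(z-o[2])/d[2]
def proj(p,c):
    im,K,Rm,t=c; q=K@(Rm@np.array(p,float)+t); return q[:2]/q[2]
E
python3 - <<'E'
from h import *
import pickle
print(status.read_state(), ctrl.tip_reach)
for n in ("top","side","wrist"):
    c=cam(n); save(c[0],n+"0"); pickle.dump(c,open(n+"0.pkl","wb")); print(n,c[1][0,0],-c[2].T@c[3])
E
```

```text
pics
{'clock': 0.0, 'qpos': array([-1.36177913,  0.62936718,  0.03842499,  1.51840988, -0.02699584,
        0.99629308, -0.02001142]), 'qd': array([ 0.00012223,  0.00070473, -0.00059953,  0.00067098, -0.00035974,
        0.00023042,  0.00048205]), 'tau': array([-9.51795337e-04, -5.63388813e+01,  1.22567900e+00, -1.93448746e+01,
        1.09371456e-02,  1.03762862e-02, -3.39814704e-06]), 'eef_pos': array([176.18551249, 625.01437824, 241.36173132]), 'tool_rot': array([-3.13963283e+00,  2.14253448e-05,  2.86677910e+00]), 'force': array([ 0.1327875 ,  0.67704674, -0.04296765]), 'torque': array([ 0.0180266 , -0.00416466,  0.00295474]), 'width': 85.03776556574051} 11.0
top 408.9335693375729 [ 317.54424139  -26.64016773 1153.50002689]
side 478.7176045779167 [  31.59082257 -934.38508486  648.5267588 ]
wrist 350.05863126712296 [100.22382603 646.67228088 374.4168447 ]
```

View pics/top0.png

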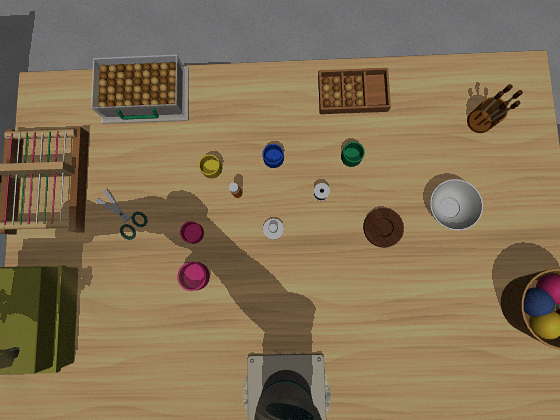

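View pics/side0.png

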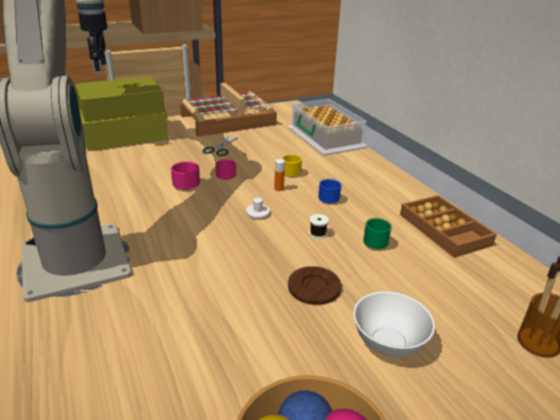

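Top view: yellow (210,166), blue (273,155), green (352,153), spool (322,190), glue stick (235,188), lid (273,228), base (383,227), and two pinks at (192,232) (smaller) and (193,276) (larger). Now I'll measure them.

Run:
```python
from h import *
import pickle
c=pickle.load(open("top0.pkl","rb")); im=c[0]
hsv=cv2.cvtColor(im,cv2.COLOR_RGB2HSV)
P={"yellow":(210,166,50),"blue":(273,155,50),"green":(352,153,56),"pinkS":(192,232,44),"pinkL":(193,276,44),"base":(383,227,14),"lid":(273,228,14),"spool":(322,190,42),"glue":(235,188,88),"bowl":(456,204,60)}
for n,(u,v,h) in P.items():
    r=40 if n in("bowl","base") else 20
    sub=im[v-r:v+r,u-r:u+r].reshape(-1,3)
    # wood-like background: compare Lab distance with the patch border
    lab=cv2.cvtColor(im,cv2.COLOR_RGB2LAB).astype(float)[v-r:v+r,u-r:u+r]
    ch=lab[...,1:]-np.array([np.median(np.r_[lab[0,:,i],lab[-1,:,i]]) for i in(1,2)])
    m=(np.hypot(ch[...,0],ch[...,1])>18).astype(np.uint8)
    nl,L,st,ce=cv2.connectedComponentsWithStats(m)
    k=L[r,r] or 1+np.argmax(st[1:,4])
    cs,_=cv2.findContours((L==k).astype(np.uint8),cv2.RETR_EXTERNAL,cv2.CHAIN_APPROX_NONE)
    hull=cv2.convexHull(max(cs,key=len)); (x,y),rad=cv2.minEnclosingCircle(hull)
    x+=u-r;y+=v-r
    p=unproj((x,y),h,c); s=(c[2]@p+c[3])[2]/c[1][0,0]
    print(n,st[k],"c",round(x,1),round(y,1),"world",p.round(0),"diam",round((2*rad+1)*s,0),"area diam",round(2*np.sqrt(st[k,4]/np.pi)*s))
big=cv2.resize(im[130:310,140:430],None,fx=2.7,fy=2.7,interpolation=cv2.INTER_CUBIC); save(big,"big0")
```

```text
yellow [  9   8  20  21 195] c 208.3 164.1 world [624. 200.  50.] diam 62.0 area diam 44
blue [  9   8  22  25 432] c 273.0 155.3 world [643.  18.  50.] diam 72.0 area diam 65
green [  9   8  24  26 459] c 352.6 153.9 world [ 638. -202.   56.] diam 74.0 area diam 67
pinkS [  8   9  24  23 421] c 191.5 232.0 world [435. 247.  44.] diam 68.0 area diam 64
pinkL [  4   5  33  30 766] c 193.0 275.5 world [317. 242.  44.] diam 91.0 area diam 84
base [35 32 16 18 38] c 384.1 227.3 world [ 436. -284.   14.] diam 54.0 area diam 19
lid [ 10  10  21  21 345] c 272.9 228.4 world [442.  25.  14.] diam 61.0 area diam 59
spool [ 11  13  17  18 234] c 321.0 191.5 world [ 538. -112.   42.] diam 53.0 area diam 48
glue [14 15 10 11 83] c 233.5 188.0 world [545. 124.  88.] diam 33.0 area diam 27
bowl [  14   15   53   51 2114] c 456.1 204.3 world [ 488. -468.   60.] diam 145.0 area diam 139
```

View pics/big0.png

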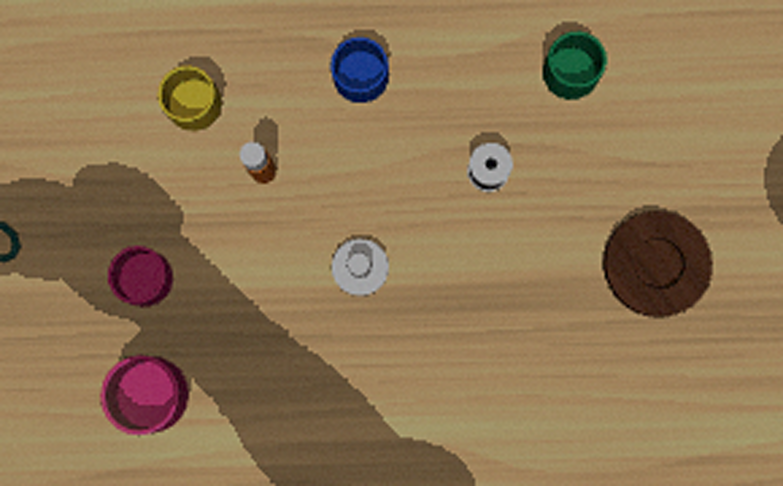

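Emit:
{"name": "play_rows", "arguments": {"series": [[0, 0, -2.5, -8, 0], [0, 0, -5, -15.7, 0], [0, 0, -5, -15.7, 0]]}}

```text
clock: 0.45
eef_pos: [177.0, 627.5, 295.7]
tool_rot: [3.135, 0.001, -3.14]
force: [0.4, 0.3, 0.4]
width: 85.5
```

Emit:
{"name": "play_rows", "arguments": {"series": [[-16, -28, 0, 0, 0], [-16, -28, 0, 0, 0], [-16, -28, 0, 0, 0], [-16, -28, 0, 0, 0], [-16, -28, 0, 0, 0], [-16, -28, 0, 0, 0], [-16, -28, 0, 0, 0], [-16, -28, 0, 0, 0]]}}

```text
clock: 1.25
eef_pos: [338.2, 341.3, 291.9]
tool_rot: [-3.139, 0.0, 3.132]
force: [0.7, -0.1, -0.0]
width: 85.6
```

Emit:
{"name": "play_rows", "arguments": {"series": [[-15, -27, 1, 0, 0], [-15, -27, 2, 0, 0], [-15, -27, 3, 0, 0], [-15, -27, 3, 0, 0], [-15, -27, 3, 0, 0], [-15, -27, 3, 0, 0], [-15, -27, 3, 0, 0]]}}

```text
clock: 1.95
eef_pos: [487.9, 70.2, 261.4]
tool_rot: [-3.139, 0.0, 3.132]
force: [-0.1, 0.3, 0.0]
width: 85.2
```

Emit:
{"name": "play_rows", "arguments": {"series": [[-15, -27, 2, 0, 0], [-15, -27, 3, 0, 0], [-15, -27, 3, 0, 0], [-15, -27, 3, 0, 0], [-15, -27, 3, 0, 0], [-15, -27, 3, 0, 0], [-15, -27, 3, 0, 0], [-15, -27, 3, 0, 0]]}}

```text
clock: 2.75
eef_pos: [635.8, -195.5, 230.7]
tool_rot: [3.141, -0.002, 3.138]
force: [0.3, -0.2, 0.2]
width: 85.5
```

```bash
cat >> h.py <<'E'
def overlay(c,circs,name):
    "circs: list of (x,y,z,diam)"
    im=c[0].copy()
    for x,y,z,dm in circs:
        a=np.linspace(0,2*np.pi,60)
        pts=np.array([proj((x+dm/2*np.cos(t),y+dm/2*np.sin(t),z),c) for t in a])
        cv2.polylines(im,[pts.round().astype(int)],True,(255,255,255),1)
    save(im,name)
E
python3 - <<'E'
from h import *
import pickle
s=status.read_state(); print(s["eef_pos"],s["tool_rot"],s["qpos"])
c=cam("wrist"); pickle.dump(c,open("w1.pkl","wb")); save(c[0],"w1")
for p in [(638,-202,56),(436,-284,14),(538,-112,42)]: print(proj(p,c))
E
```

```text
[ 635.83859573 -195.5442235   230.71917887] [ 3.14131796e+00 -1.61048834e-03  3.13808529e+00] [ 0.1926456   0.66580321  0.11117288  1.48317176 -0.08138575  0.99876174
  1.89173847]
[270.61698257 195.66804688]
[172.04030332 -47.98196123]
[374.47712999  78.33326781]
```

View pics/w1.png

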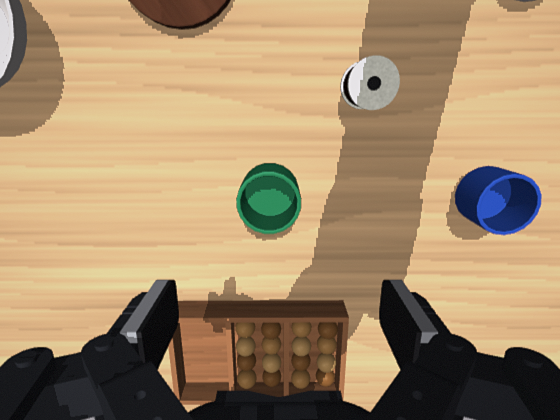

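```bash
cat >> h.py <<'E'
from scipy.optimize import minimize
HUE={"green":(65,95),"yellow":(22,34),"pink":(155,178),"blue":(108,130)}
def cmask(im,col):
    h=cv2.cvtColor(im,cv2.COLOR_RGB2HSV); lo,hi=HUE[col]
    smin=170 if col=="yellow" else 110
    m=cv2.inRange(h,(lo,smin,25),(hi,255,255)); return cv2.morphologyEx(m,cv2.MORPH_OPEN,np.ones((3,3),np.uint8))
def potsil(x,y,z0,H,c,dia=60):
    a=np.linspace(0,2*np.pi,48,endpoint=False); P=[]
    for z,d in ((z0+H,dia),(z0+6,dia),(z0,dia-20)):
        P+= [proj((x+d/2*np.cos(t),y+d/2*np.sin(t),z),c) for t in a]
    return cv2.convexHull(np.array(P,np.float32))
def fitpot(c,col,x,y,H,z0=0,dia=60,S=4):
    m=cmask(c[0],col); n,L,st,ce=cv2.connectedComponentsWithStats(m)
    g=proj((x,y,z0+H/2),c)
    k=1+min((i for i in range(n-1) if st[i+1,4]>60),key=lambda i:np.hypot(*(ce[i+1]-g)))
    ct,_=cv2.findContours((L==k).astype(np.uint8),cv2.RETR_EXTERNAL,cv2.CHAIN_APPROX_NONE)
    T=cv2.fillPoly(np.zeros((420*S,560*S),np.uint8),[np.round(cv2.convexHull(max(ct,key=len))*S+S/2-.5).astype(np.int32)],1)
    def cost(p):
        q=cv2.fillPoly(np.zeros_like(T),[np.round((potsil(p[0],p[1],z0,H,c,dia)+.5)*S).astype(np.int32)],1)
        return 1-(q&T).sum()/(q|T).sum()
    r=minimize(cost,[x,y],method="Nelder-Mead",options=dict(initial_simplex=[[x,y],[x+8,y],[x,y+8]],xatol=.2,fatol=1e-4))
    return r.x.round(1),"IoU",round(1-r.fun,3)
E
python3 - <<'E'
from h import *
import pickle
c=pickle.load(open("w1.pkl","rb")); t=pickle.load(open("top0.pkl","rb"));s=pickle.load(open("side0.pkl","rb"))
print("green w",fitpot(c,"green",638,-202,56))
for n,cc in(("top",t),("side",s)):
    for col,x,y,H in(("green",638,-202,56),("yellow",622,197,50),("pink",436,247,44),("blue",643,18,50)): print(n,col,fitpot(cc,col,x,y,H))
    for H in(44,50,56,60): print(n,"pinkS H",H,fitpot(cc,"pink",436,247,H), "L dia80",fitpot(cc,"pink",317,242,H,dia=80))
E
```

```text
green w (array([ 645.5, -203.8]), 'IoU', np.float64(0.937))
top green (array([ 644.8, -205.1]), 'IoU', np.float64(0.865))
top yellow (array([623.7, 198.2]), 'IoU', np.float64(0.847))
top pink (array([437.2, 251.1]), 'IoU', np.float64(0.911))
top blue (array([648.9,  18.9]), 'IoU', np.float64(0.893))
top pinkS H 44 (array([437.2, 251.1]), 'IoU', np.float64(0.911)) L dia80 (array([317. , 245.9]), 'IoU', np.float64(0.851))
top pinkS H 50 (array([438. , 251.9]), 'IoU', np.float64(0.882)) L dia80 (array([318.4, 244.6]), 'IoU', np.float64(0.83))
top pinkS H 56 (array([436.8, 249.7]), 'IoU', np.float64(0.855)) L dia80 (array([317.5, 245.4]), 'IoU', np.float64(0.809))
top pinkS H 60 (array([435.9, 248.2]), 'IoU', np.float64(0.836)) L dia80 (array([318.9, 241.8]), 'IoU', np.float64(0.797))
side green (array([ 648.1, -199. ]), 'IoU', np.float64(0.808))
side yellow (array([630.9, 198.2]), 'IoU', np.float64(0.735))
side pink (array([439.2, 254.2]), 'IoU', np.float64(0.866))
side blue (array([651.1,  24.2]), 'IoU', np.float64(0.813))
side pinkS H 44 (array([439.2, 254.2]), 'IoU', np.float64(0.866)) L dia80 (array([320. , 256.6]), 'IoU', np.float64(0.886))
side pinkS H 50 (array([438.7, 254.6]), 'IoU', np.float64(0.789)) L dia80 (array([319.3, 253.2]), 'IoU', np.float64(0.928))
side pinkS H 56 (array([441.2, 255.1]), 'IoU', np.float64(0.721)) L dia80 (array([319.7, 249.9]), 'IoU', np.float64(0.872))
side pinkS H 60 (array([439.7, 255.6]), 'IoU', np.float64(0.685)) L dia80 (array([321. , 249.3]), 'IoU', np.float64(0.832))
```

Emit:
{"name": "play_rows", "arguments": {"series": [[-1.0, -0.8, 5, 0, 0], [-1.0, -0.8, 10, 0, 0], [-1.0, -0.8, 14, 0, 0], [-1.0, -0.8, 17, 0, 0], [-1.0, -0.8, 19, 0, 0], [-1.0, -0.8, 20.6, 0, 0], [-1.0, -0.8, 20.6, 0, 0]]}}

```text
clock: 3.5
eef_pos: [644.4, -199.5, 24.5]
tool_rot: [3.139, -0.004, -3.14]
force: [-0.8, 0.2, 1.3]
width: 85.1
```

Run:
```python
from h import *
s=status.read_state(); print(s["eef_pos"],s["tool_rot"])
c=cam("wrist"); save(c[0],"w2"); print(fitpot(c,"green",645,-204,56))
```

```text
[ 644.37255153 -199.51783827   24.47147008] [ 3.13895138 -0.00372474 -3.14000859]
(array([ 646.4, -204.8]), 'IoU', np.float64(0.926))
```

View pics/w2.png

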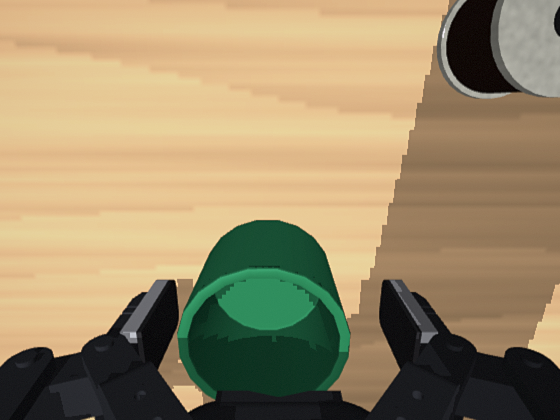

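Emit:
{"name": "play_rows", "arguments": {"series": [[-0.2, -0.5, 0, 0, 0], [-0.2, -0.5, 0, 0, 0], [-0.2, -0.5, 0, 0, 1], [-0.2, -0.5, 0, 0, 1], [-0.2, -0.5, 0, 0, 1], [-0.2, -0.5, 0, 0, 1], [-0.2, -0.5, 0, 0, 1], [-0.2, -0.5, 0, 0, 1]]}}

```text
clock: 4.35
eef_pos: [648.5, -208.0, 27.6]
tool_rot: [-3.141, 0.002, 3.141]
force: [-0.3, 0.3, 6.0]
width: 59.1
```

Emit:
{"name": "play_rows", "arguments": {"series": [[0, 0, 0, 0, 1], [0, 0, 0, 0, 1], [0, 0, -2, 0, 1], [0, 0, -5, 0, 1], [0, 0, -9, 0, 1], [0, 0, -9, 0, 1]]}}

```text
clock: 4.95
eef_pos: [651.4, -209.1, 122.2]
tool_rot: [-3.139, 0.01, 3.141]
force: [1.0, 0.1, -0.3]
width: 58.7
```

Run:
```python
from h import *
s=status.read_state(); print(s["eef_pos"],s["tool_rot"],s["width"],s["force"])
c=cam("wrist"); save(c[0],"w3")
for z in (80,85,90,95,100): print(z,fitpot(c,"green",s["eef_pos"][0],s["eef_pos"][1],56,z0=z))
```

```text
[ 651.4233941  -209.11145797  122.19755045] [-3.13855087  0.01007861  3.14059327] 58.70824814689848 [ 1.00028442  0.10311424 -0.30035999]
80 (array([ 654.9, -208.1]), 'IoU', np.float64(0.817))
85 (array([ 653.4, -208.5]), 'IoU', np.float64(0.879))
90 (array([ 651.8, -209.4]), 'IoU', np.float64(0.948))
95 (array([ 648.2, -208.8]), 'IoU', np.float64(0.972))
100 (array([ 648.2, -208.8]), 'IoU', np.float64(0.898))
```

Emit:
{"name": "play_rows", "arguments": {"series": [[3, -2, -2, 0, 1], [6, -4, -4, 0, 1], [10, -6, -4, 0, 1], [12, -7.5, -4, 0, 1], [13, -7.5, -4, 0, 1], [13, -7.5, -4, 0, 1], [13, -7.5, -4, 0, 1]]}}

```text
clock: 5.7
eef_pos: [518.9, -281.0, 155.8]
tool_rot: [3.14, 0.001, -3.14]
force: [0.1, 0.7, 0.4]
width: 58.8
```

```bash
cat > base.py <<'E'
from h import *
import pickle
def basefit(c,x,y,h=14,dia=110):
    L=cv2.cvtColor(c[0],cv2.COLOR_RGB2HSV)
    m=((L[...,2]<110)&((L[...,0]<15)|(L[...,0]>170))).astype(np.uint8)
    m=cv2.morphologyEx(m,cv2.MORPH_OPEN,np.ones((3,3),np.uint8))
    n,lab,st,ce=cv2.connectedComponentsWithStats(m); g=proj((x,y,h),c)
    k=1+min((i for i in range(n-1) if st[i+1,4]>200),key=lambda i:np.hypot(*(ce[i+1]-g)))
    ct,_=cv2.findContours((lab==k).astype(np.uint8),cv2.RETR_EXTERNAL,cv2.CHAIN_APPROX_NONE)
    hull=cv2.convexHull(max(ct,key=len))
    S=4;T=cv2.fillPoly(np.zeros((420*S,560*S),np.uint8),[np.round(hull*S+1.5).astype(np.int32)],1)
    a=np.linspace(0,2*np.pi,60)
    def cost(p):
        P=np.array([proj((p[0]+dia/2*np.cos(t),p[1]+dia/2*np.sin(t),z),c) for t in a for z in(0,h)],np.float32)
        q=cv2.fillPoly(np.zeros_like(T),[np.round((cv2.convexHull(P)+.5)*S).astype(np.int32)],1)
        return 1-(q&T).sum()/(q|T).sum()
    r=minimize(cost,[x,y],method="Nelder-Mead",options=dict(initial_simplex=[[x,y],[x+8,y],[x,y+8]],xatol=.2,fatol=1e-4))
    return r.x.round(1),round(1-r.fun,3)
E
python3 - <<'E'
from base import *
t=pickle.load(open("top0.pkl","rb"));print("top",basefit(t,436,-284)); t=pickle.load(open("side0.pkl","rb"));print("side",basefit(t,436,-284))
s=status.read_state(); print(s["eef_pos"],s["tool_rot"],s["width"])
c=cam("wrist"); pickle.dump(c,open("w4.pkl","wb"))
b=basefit(c,436,-284);print(b)
overlay(c,[(*b[0],14,110),(*b[0],14,52)],"w4")
for z in (125,130,135,140): print(z,fitpot(c,"green",s["eef_pos"][0],s["eef_pos"][1],56,z0=z))
E
```

```text
top (array([ 437.1, -282.1]), np.float64(0.943))
side (array([ 441.1, -278.2]), np.float64(0.876))
[ 518.93460273 -281.03302265  155.81131768] [ 3.14024651e+00  6.46372592e-04 -3.14044398e+00] 58.80049938675174
(array([ 438.9, -282.9]), np.float64(0.776))
125 (array([ 518.5, -280.8]), 'IoU', np.float64(0.969))
130 (array([ 515.7, -280.8]), 'IoU', np.float64(0.952))
135 (array([ 515.4, -281. ]), 'IoU', np.float64(0.878))
140 (array([ 513.9, -280.8]), 'IoU', np.float64(0.806))
```

View pics/w4.png

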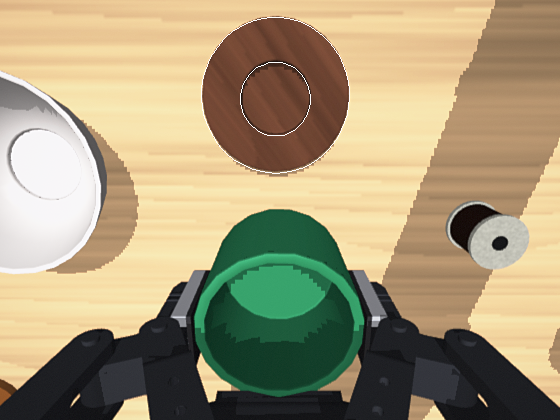

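Emit:
{"name": "play_rows", "arguments": {"series": [[4, -0.1, 0, 0, 1], [7, -0.2, 2, 0, 1], [7.8, -0.2, 5, 0, 1], [7.8, -0.2, 8, 0, 1], [7.8, -0.2, 9.5, 0, 1], [7.8, -0.2, 10.5, 0, 1], [7.8, -0.2, 10.5, 0, 1], [7.8, -0.2, 10.5, 0, 1]]}}

```text
clock: 6.55
eef_pos: [440.6, -284.4, 51.5]
tool_rot: [-3.141, 0.001, -3.141]
force: [-0.2, -0.4, -0.3]
width: 59.0
```

Run:
```python
from base import *
s=status.read_state(); print(s["eef_pos"],s["tool_rot"],s["width"],s["force"])
c=cam("wrist")
for z in (18,22,26): print(z,fitpot(c,"green",438,-282,56,z0=z))
overlay(c,[(438.9,-282.9,14,110),(438.9,-282.9,74,60)],"w5")
```

```text
[ 440.56632653 -284.35707825   51.50253523] [-3.14142490e+00  7.46301534e-04 -3.14135679e+00] 58.9584455024016 [-0.15372625 -0.3571579  -0.25314942]
18 (array([ 441.1, -284. ]), 'IoU', np.float64(0.926))
22 (array([ 439.2, -284. ]), 'IoU', np.float64(0.982))
26 (array([ 437.5, -284.1]), 'IoU', np.float64(0.951))
```

View pics/w5.png

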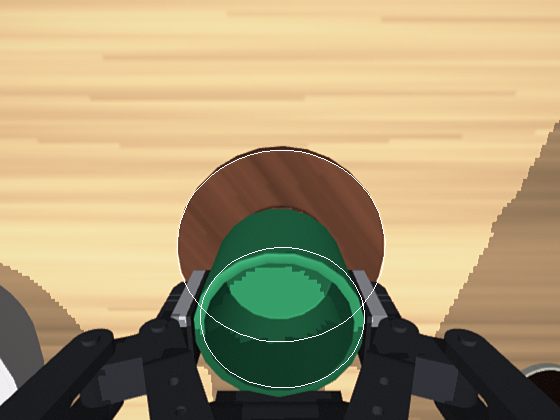

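Emit:
{"name": "play_rows", "arguments": {"series": [[0, 0, 0.6, 0, 1], [0, 0, 1.1, 0, 1], [0, 0, 1.4, 0, 1], [0, 0, 1.4, 0, 1]]}}

```text
clock: 7.0
eef_pos: [439.5, -284.4, 36.9]
tool_rot: [3.141, -0.0, 3.141]
force: [0.9, -0.4, -1.0]
width: 58.8
```

Emit:
{"name": "play_rows", "arguments": {"series": [[0, 0, 0.1, 0, 1], [0, 0, 0.2, 0, 1], [0, 0, 0.2, 0, 1]]}}

```text
clock: 7.3
eef_pos: [440.0, -284.5, 35.6]
tool_rot: [-3.142, 0.001, 3.141]
force: [0.2, 0.0, 2.6]
width: 59.0
```

Emit:
{"name": "play_rows", "arguments": {"series": [[0, 0, 0, 0, 0], [0, 0, 0, 0, 0], [0, 0, 0, 0, 0], [0, 0, 0, 0, 0], [0, 0, -3, 0, 0], [0, 0, -8, 0, 0], [0, 0, -13, 0, 0], [0, 0, -18, 0, 0]]}}

```text
clock: 8.1
eef_pos: [439.1, -284.4, 217.1]
tool_rot: [3.141, -0.001, 3.141]
force: [1.6, -0.0, -0.3]
width: 85.1
```

Emit:
{"name": "play_rows", "arguments": {"series": [[-7, 0, -2, 0, 0], [-7, 0, -2, 0, 0], [-7, 0, -2, 0, 0], [-7, 0, -2, 0, 0]]}}

```text
clock: 8.5
eef_pos: [508.9, -284.3, 234.8]
tool_rot: [3.141, -0.002, 3.141]
force: [0.1, -0.7, 0.4]
width: 85.4
```

Run:
```python
from base import *
s=status.read_state(); print(s["eef_pos"],s["tool_rot"],s["width"],s["force"])
c=cam("wrist")
for z in (4,8,12,16): print(z,fitpot(c,"green",438,-282,56,z0=z))
overlay(c,[(438.9,-282.9,14,110),(438.9,-282.9,64,60)],"w6")
```

```text
[ 508.92815382 -284.31975955  234.76406761] [ 3.14114028e+00 -1.62401327e-03  3.14125110e+00] 85.42239953143286 [ 0.0757227  -0.67132251  0.43641463]
4 (array([ 437. , -283.5]), 'IoU', np.float64(0.99))
8 (array([ 437.2, -283.6]), 'IoU', np.float64(0.968))
12 (array([ 437.7, -283.8]), 'IoU', np.float64(0.943))
16 (array([ 437.9, -283.4]), 'IoU', np.float64(0.92))
```

View pics/w6.png

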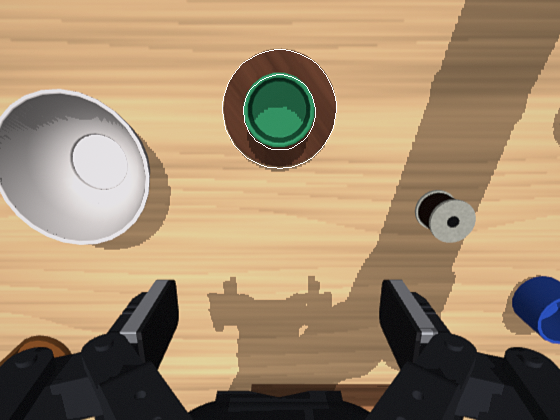

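Emit:
{"name": "play_rows", "arguments": {"series": [[-6, 25, 0, 0, 0], [-6, 25, 0, 0, 0], [-6, 25, 0, 0, 0], [-6, 25, 0, 0, 0], [-6, 25, 0, 0, 0], [-6, 25, 0, 0, 0], [-6, 25, 0, 0, 0]]}}

```text
clock: 9.25
eef_pos: [568.8, -33.0, 234.5]
tool_rot: [3.141, -0.002, -3.139]
force: [0.3, -0.7, -1.0]
width: 85.4
```

Emit:
{"name": "play_rows", "arguments": {"series": [[-5, 23.2, 0, 0, 0], [-5, 23.2, 0, 0, 0], [-5, 23.2, 0, 0, 0], [-5, 23.2, 0, 0, 0], [-5, 23.2, 0, 0, 0], [-5, 23.2, 0, 0, 0], [-5, 23.2, 0, 0, 0]]}}

```text
clock: 9.95
eef_pos: [619.9, 194.6, 234.5]
tool_rot: [-3.139, -0.001, 3.139]
force: [0.4, -0.8, -0.5]
width: 85.6
```

Run:
```python
from base import *
s=status.read_state(); print(s["eef_pos"],s["tool_rot"],s["width"],s["force"])
c=cam("wrist"); p=fitpot(c,"yellow",625,198,50); print(p)
overlay(c,[(*p[0],50,60),(*p[0],6,60)],"w7")
```

```text
[619.85109919 194.59034958 234.47119305] [-3.13894671e+00 -1.48193975e-03  3.13905915e+00] 85.59718217361296 [ 0.42300431 -0.83353908 -0.53642025]
(array([636.2, 199.7]), 'IoU', np.float64(0.382))
```

View pics/w7.png

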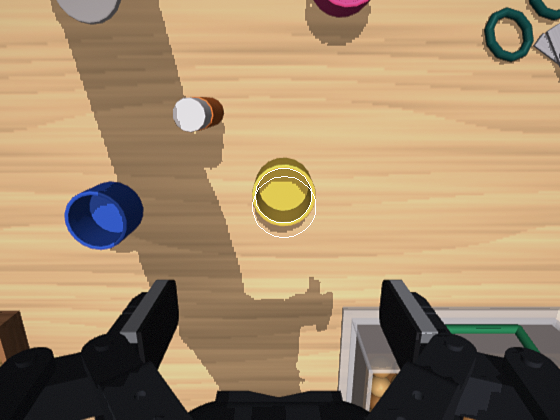

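```bash
sed -i 's/smin=170 if col=="yellow" else 110/smin=150 if col=="yellow" else 110/; s/"yellow":(22,34)/"yellow":(25,34)/' h.py
python3 - <<'E'
from base import *
c=cam("wrist")
print(status.read_state()["eef_pos"],unproj((283.5,196),50,c),fitpot(c,"yellow",627,198,50))
h=cv2.cvtColor(c[0],cv2.COLOR_RGB2HSV)
for uv in ((283,167),(262,210),(283,190),(350,190)): print(h[uv[1],uv[0]])
# glue
print("glue cap", unproj((190,113),88,c))
E
```

```text
[620.18852948 192.95297355 235.01494281] [625.32904666 198.00678327  50.        ] (array([640.1, 194.8]), 'IoU', np.float64(0.267))
[ 23 166 226]
[ 24 169 157]
[ 25 161 225]
[ 17  96 224]
glue cap [549.07873935 125.72138964  88.        ]
```

Emit:
{"name": "play_rows", "arguments": {"series": [[-0.5, 0.4, 5, 0, 0], [-0.5, 0.4, 10, 0, 0], [-0.5, 0.4, 14, 0, 0], [-0.5, 0.4, 17, 0, 0], [-0.5, 0.4, 19.5, 0, 0], [-0.5, 0.4, 21, 0, 0], [-0.5, 0.4, 21, 0, 0]]}}

```text
clock: 10.75
eef_pos: [623.9, 198.5, 23.5]
tool_rot: [-3.139, -0.004, 3.138]
force: [-0.8, 0.2, 0.4]
width: 85.2
```

```bash
sed -i 's/smin=150 if/smin=130 if/; s/"yellow":(25,34)/"yellow":(21,34)/' h.py
python3 - <<'E'
from base import *
s=status.read_state(); print(s["eef_pos"],s["tool_rot"],s["width"],s["force"])
c=cam("wrist"); p=fitpot(c,"yellow",625,198,50); print(p)
E
```

```text
[623.85522451 198.48051974  23.48560768] [-3.13923292 -0.00363192  3.13819857] 85.23648509303624 [-0.83695132  0.20493251  0.36597901]
(array([625.5, 198.7]), 'IoU', np.float64(0.966))
```

Centred well. Grip and lift.

Emit:
{"name": "play_rows", "arguments": {"series": [[-0.15, 0, 0, 0, 1], [-0.15, 0, 0, 0, 1], [-0.15, 0, 0, 0, 1], [-0.15, 0, 0, 0, 1], [-0.15, 0, 0, 0, 1], [-0.15, 0, 0, 0, 1], [-0.15, 0, 0, 0, 1], [-0.15, 0, 0, 0, 1]]}}

```text
clock: 11.6
eef_pos: [628.4, 201.4, 27.8]
tool_rot: [3.141, 0.004, 3.141]
force: [-0.2, -0.3, 6.1]
width: 59.3
```

Emit:
{"name": "play_rows", "arguments": {"series": [[0, 0, -2, 0, 1], [0, 0, -6, 0, 1], [0, 0, -10, 0, 1], [0, 0, -15, 0, 1], [0, 0, -18, 0, 1], [0, 0, -18, 0, 1]]}}

```text
clock: 12.2
eef_pos: [629.9, 202.3, 212.1]
tool_rot: [3.138, 0.011, 3.141]
force: [0.5, 0.0, -0.5]
width: 59.2
```

Emit:
{"name": "play_rows", "arguments": {"series": [[5, -24, 0, 0, 1], [5, -24, 0, 0, 1], [5, -24, 0, 0, 1], [5, -24, 0, 0, 1], [5, -24, 0, 0, 1], [5, -24, 0, 0, 1], [5, -24, 0, 0, 1]]}}

```text
clock: 12.9
eef_pos: [575.7, -40.2, 205.2]
tool_rot: [-3.142, -0.0, 3.137]
force: [0.1, 1.6, -1.0]
width: 59.0
```

Emit:
{"name": "play_rows", "arguments": {"series": [[5, -24, 0, 0, 1], [5, -24, 0, 0, 1], [5, -24, 0, 0, 1], [5, -24, 0, 0, 1], [5, -24, 0, 0, 1], [5, -24, 0, 0, 1], [5, -24, 0, 0, 1]]}}

```text
clock: 13.6
eef_pos: [526.4, -278.2, 204.9]
tool_rot: [3.141, 0.0, 3.14]
force: [0.4, 0.5, -0.1]
width: 58.9
```

Run:
```python
from base import *
s=status.read_state(); print(s["eef_pos"],s["tool_rot"],s["width"],s["force"])
c=cam("wrist"); g=fitpot(c,"green",437.5,-283.5,56,z0=8); print("green",g)
z=s["eef_pos"][2]-27
for d in(-4,-2,0,2,4): print(d,fitpot(c,"yellow",s["eef_pos"][0],s["eef_pos"][1],50,z0=z+d))
overlay(c,[(*g[0],64,60)],"w8")
```

```text
[ 526.43317546 -278.20774012  204.92871456] [3.14061788e+00 2.08658207e-05 3.14020825e+00] 58.90661384403581 [ 0.38995879  0.51536824 -0.07434005]
green (array([ 437.2, -283.5]), 'IoU', np.float64(0.971))
-4 (array([ 525.6, -278.1]), 'IoU', np.float64(0.963))
-2 (array([ 524.6, -278. ]), 'IoU', np.float64(0.988))
0 (array([ 523.2, -278.1]), 'IoU', np.float64(0.976))
2 (array([ 523.2, -278.1]), 'IoU', np.float64(0.947))
4 (array([ 522.9, -278. ]), 'IoU', np.float64(0.919))
```

View pics/w8.png

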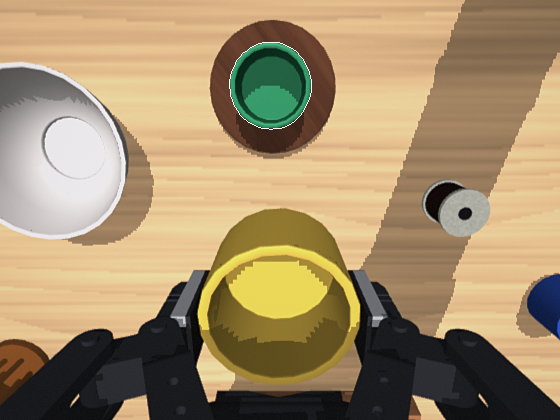

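Emit:
{"name": "play_rows", "arguments": {"series": [[4, -0.3, 0, 0, 1], [8, -0.5, 0, 0, 1], [8.7, -0.55, 3, 0, 1], [8.7, -0.55, 6, 0, 1], [8.7, -0.55, 8.5, 0, 1], [8.7, -0.55, 10, 0, 1], [8.7, -0.55, 10, 0, 1]]}}

```text
clock: 14.35
eef_pos: [439.3, -280.6, 103.5]
tool_rot: [3.138, -0.003, -3.138]
force: [-0.3, 0.6, -0.1]
width: 59.1
```

Run:
```python
from base import *
s=status.read_state(); print(s["eef_pos"],s["tool_rot"],s["width"],s["force"])
c=cam("wrist"); z=s["eef_pos"][2]-28
print("base",basefit(c,439,-283))
for d in(-2,0,2): print(z+d,fitpot(c,"yellow",s["eef_pos"][0],s["eef_pos"][1],50,z0=z+d))
```

```text
[ 439.29307317 -280.5773865   103.45830252] [ 3.13807804e+00 -3.03538736e-03 -3.13793689e+00] 59.10832518879597 [-0.28689582  0.57588741 -0.13453989]
base (array([ 438.6, -282.9]), np.float64(0.81))
73.45830252402612 (array([ 437.8, -280.1]), 'IoU', np.float64(0.975))
75.45830252402612 (array([ 436.6, -280.4]), 'IoU', np.float64(0.989))
77.45830252402612 (array([ 435.9, -280.5]), 'IoU', np.float64(0.965))
```

Emit:
{"name": "play_rows", "arguments": {"series": [[-0.1, -0.3, 0, 0, 1], [-0.1, -0.3, 0.5, 0, 1], [-0.1, -0.3, 1.0, 0, 1], [-0.1, -0.3, 1.4, 0, 1], [-0.1, -0.3, 1.6, 0, 1], [-0.1, -0.3, 1.6, 0, 1]]}}

```text
clock: 15.0
eef_pos: [439.9, -287.0, 89.0]
tool_rot: [3.141, -0.001, 3.141]
force: [-0.2, 0.7, -0.5]
width: 59.2
```

Emit:
{"name": "play_rows", "arguments": {"series": [[0, 0, 0.1, 0, 1], [0, 0, 0.2, 0, 1], [0, 0, 0.2, 0, 1]]}}

```text
clock: 15.3
eef_pos: [440.2, -287.0, 87.3]
tool_rot: [3.141, 0.0, 3.141]
force: [0.4, 0.2, -0.1]
width: 59.2
```

Run:
```python
from base import *
for i in range(2):
    s=status.read_state(); print(s["eef_pos"],s["tool_rot"],s["width"],s["force"])
    c=cam("wrist"); z=s["eef_pos"][2]-28
    print("base",basefit(c,439,-283),z,fitpot(c,"yellow",439,-283,50,z0=z))
overlay(c,[(437.3,-283.5,64,60),(438.9,-282.9,14,110)],"w9")
```

```text
[ 440.22341911 -286.98590516   87.29323455] [3.14146808e+00 1.20142389e-04 3.14086188e+00] 59.21170315123699 [ 0.35615297  0.23728036 -0.11878721]
base (array([ 438.6, -283. ]), np.float64(0.803)) 59.29323454552021 (array([ 437.7, -286.8]), 'IoU', np.float64(0.987))
[ 440.1855711  -287.0052505    87.33655631] [3.14149438e+00 1.22488575e-04 3.14079148e+00] 59.02444967722899 [-0.35667726  0.63203714 -0.32866406]
base (array([ 438.6, -283. ]), np.float64(0.803)) 59.336556309877466 (array([ 437.4, -286.9]), 'IoU', np.float64(0.988))
```

View pics/w9.png

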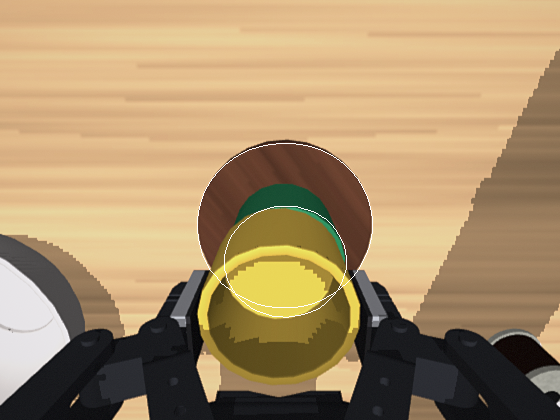

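Emit:
{"name": "play_rows", "arguments": {"series": [[0, 0.15, 0, 0, 1], [0, 0.15, 0, 0, 1], [0, 0.15, 0, 0, 1]]}}

```text
clock: 15.7
eef_pos: [440.1, -285.6, 87.3]
tool_rot: [-3.142, -0.0, 3.141]
force: [0.9, 0.4, -0.0]
width: 59.1
```

Emit:
{"name": "play_rows", "arguments": {"series": [[0, 0, 0.1, 0, 1], [0, 0, 0.2, 0, 1], [0, 0, 0.2, 0, 1]]}}

```text
clock: 16.0
eef_pos: [440.1, -285.7, 85.7]
tool_rot: [-3.141, 0.0, 3.141]
force: [-0.6, -0.4, 4.7]
width: 59.4
```

Emit:
{"name": "play_rows", "arguments": {"series": [[0, 0.15, 0, 0, 1], [0, 0.15, 0, 0, 1], [0, 0.15, 0, 0, 0], [0, 0.15, 0, 0, 0], [0, 0.15, 0, 0, 0], [0, 0.15, 0, 0, 0], [0, 0.15, -2, 0, 0], [0, 0.15, -6, 0, 0]]}}

```text
clock: 16.8
eef_pos: [438.3, -282.7, 143.5]
tool_rot: [3.138, -0.006, 3.141]
force: [0.9, -0.3, 0.2]
width: 85.3
```

Emit:
{"name": "play_rows", "arguments": {"series": [[0, 0, -5, 0, 0], [0, 0, -9, 0, 0], [-4, 0, -10, 0, 0], [-8, 0, -10, 0, 0], [-8, 0, -10, 0, 0], [-8, 0, -10, 0, 0]]}}

```text
clock: 17.4
eef_pos: [520.1, -283.4, 244.6]
tool_rot: [3.141, -0.001, -3.141]
force: [-0.1, -0.3, 0.0]
width: 85.2
```

Run:
```python
from base import *
s=status.read_state(); print(s["eef_pos"],s["tool_rot"],s["width"],s["force"])
c=cam("wrist")
print("base",basefit(c,439,-283))
for z in(56,58,60,62): print(z,fitpot(c,"yellow",438,-284,50,z0=z))
overlay(c,[(437.5,-284,108,60),(438.9,-282.9,14,110)],"w10")
```

```text
[ 520.14366429 -283.42373015  244.56554884] [ 3.14084189e+00 -1.40660233e-03 -3.14091728e+00] 85.17427843183292 [-0.12751102 -0.3129675   0.01070231]
base (array([ 438.4, -282.7]), np.float64(0.975))
56 (array([ 436.7, -284.1]), 'IoU', np.float64(0.993))
58 (array([ 436.7, -284.2]), 'IoU', np.float64(0.987))
60 (array([ 437. , -284.3]), 'IoU', np.float64(0.973))
62 (array([ 437.2, -284. ]), 'IoU', np.float64(0.96))
```

View pics/w10.png

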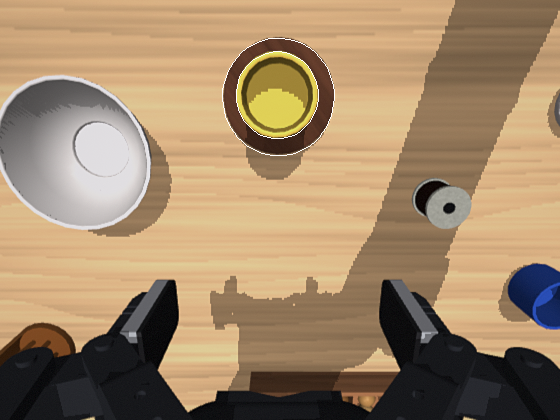

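Emit:
{"name": "play_rows", "arguments": {"series": [[4, 27, 0, 0, 0], [4, 27, 0, 0, 0], [4, 27, 0, 0, 0], [4, 27, 0, 0, 0], [4, 27, 0, 0, 0], [4, 27, 0, 0, 0], [4, 27, 0, 0, 0]]}}

```text
clock: 18.15
eef_pos: [478.4, -10.6, 245.2]
tool_rot: [3.14, -0.002, -3.137]
force: [0.2, -0.8, 0.9]
width: 85.4
```

Emit:
{"name": "play_rows", "arguments": {"series": [[3, 26.3, 0, 0, 0], [3, 26.3, 0, 0, 0], [3, 26.3, 0, 0, 0], [3, 26.3, 0, 0, 0], [3, 26.3, 0, 0, 0], [3, 26.3, 0, 0, 0], [3, 26.3, 0, 0, 0], [3, 26.3, 0, 0, 0]]}}

```text
clock: 18.95
eef_pos: [450.9, 246.1, 245.0]
tool_rot: [-3.139, -0.001, 3.138]
force: [0.1, -0.4, -0.2]
width: 85.1
```

Run:
```python
from base import *
s=status.read_state(); print(s["eef_pos"],s["tool_rot"],s["width"],s["force"])
c=cam("wrist"); p=fitpot(c,"pink",438,251,44); print(p); save(c[0],"w11")
for H in(38,50): print(H,fitpot(c,"pink",438,251,H))
overlay(c,[(*p[0],44,60),(*p[0],6,60)],"w11")
```

```text
[450.915758   246.12113223 244.9947598 ] [-3.13932462e+00 -5.25069851e-04  3.13820737e+00] 85.11074435234097 [ 0.08652326 -0.38952722 -0.20730135]
(array([438.4, 251.2]), 'IoU', np.float64(0.967))
38 (array([439.3, 251.6]), 'IoU', np.float64(0.99))
50 (array([437.3, 250.8]), 'IoU', np.float64(0.928))
```

View pics/w11.png

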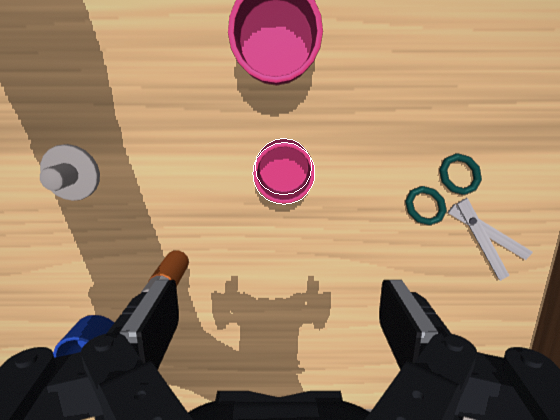

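Emit:
{"name": "play_rows", "arguments": {"series": [[1.2, 0.4, 5, 0, 0], [1.2, 0.4, 10, 0, 0], [1.2, 0.4, 14, 0, 0], [1.2, 0.4, 18, 0, 0], [1.2, 0.4, 20.5, 0, 0], [1.2, 0.4, 22.1, 0, 0], [1.2, 0.4, 22.1, 0, 0]]}}

```text
clock: 19.7
eef_pos: [438.1, 249.4, 22.5]
tool_rot: [-3.138, -0.003, 3.137]
force: [0.4, -0.1, 0.1]
width: 85.5
```

Run:
```python
from base import *
s=status.read_state(); print(s["eef_pos"],s["tool_rot"],s["width"],s["force"])
c=cam("wrist"); p=fitpot(c,"pink",438,251,44); print(p)
```

```text
[438.13397782 249.37513739  22.52298427] [-3.13782856 -0.00329545  3.1371028 ] 85.50794829193372 [ 0.38822881 -0.1378517   0.06096256]
(array([438.9, 250.7]), 'IoU', np.float64(0.981))
```

Emit:
{"name": "play_rows", "arguments": {"series": [[0, 0.1, 0, 0, 1], [0, 0.1, 0, 0, 1], [0, 0.1, 0, 0, 1], [0, 0.1, 0, 0, 1], [0, 0.1, 0, 0, 1], [0, 0.1, 0, 0, 1], [0, 0.1, 0, 0, 1], [0, 0.1, 0, 0, 1]]}}

```text
clock: 20.55
eef_pos: [439.6, 253.9, 26.1]
tool_rot: [3.141, 0.003, 3.14]
force: [-1.1, -1.2, 6.0]
width: 57.7
```

Emit:
{"name": "play_rows", "arguments": {"series": [[0, 0, -2, 0, 1], [0, 0, -6, 0, 1], [0, 0, -10, 0, 1], [0, 0, -15, 0, 1], [0, 0, -19, 0, 1], [0, 0, -21, 0, 1], [0, 0, -21, 0, 1]]}}

```text
clock: 21.25
eef_pos: [440.4, 254.9, 238.5]
tool_rot: [3.137, 0.007, 3.141]
force: [1.2, 0.6, -1.6]
width: 57.4
```

Emit:
{"name": "play_rows", "arguments": {"series": [[-5, -27, 0, 0, 1], [-5, -27, 0, 0, 1], [-5, -27, 0, 0, 1], [-5, -27, 0, 0, 1], [-5, -27, 0, 0, 1], [-5, -27, 0, 0, 1], [-5, -27, 0, 0, 1]]}}

```text
clock: 21.95
eef_pos: [487.9, -21.2, 233.8]
tool_rot: [-3.139, -0.001, 3.133]
force: [-1.1, -0.2, -0.3]
width: 57.5
```

Emit:
{"name": "play_rows", "arguments": {"series": [[-4, -26.3, 0, 0, 1], [-4, -26.3, 0, 0, 1], [-4, -26.3, 0, 0, 1], [-4, -26.3, 0, 0, 1], [-4, -26.3, 0, 0, 1], [-4, -26.3, 0, 0, 1], [-4, -26.3, 0, 0, 1], [-4, -26.3, 0, 0, 1]]}}

```text
clock: 22.75
eef_pos: [528.0, -276.8, 233.5]
tool_rot: [3.139, -0.001, -3.141]
force: [-0.9, 0.9, -0.7]
width: 57.5
```

Run:
```python
from base import *
s=status.read_state(); print(s["eef_pos"],s["tool_rot"],s["width"],s["force"])
c=cam("wrist"); g=fitpot(c,"yellow",436.7,-284.2,50,z0=58); print("yellow",g)
z=s["eef_pos"][2]-27
for d in(-4,-2,0,2): print(z+d,fitpot(c,"pink",s["eef_pos"][0],s["eef_pos"][1],44,z0=z+d))
```

```text
[ 527.95793404 -276.78439452  233.50110149] [ 3.13909249e+00 -1.39042756e-03 -3.14083714e+00] 57.542097392970824 [-0.88873859  0.90504906 -0.66754402]
yellow (array([ 436.7, -284.2]), 'IoU', np.float64(0.983))
202.50110148937046 (array([ 529. , -276.9]), 'IoU', np.float64(0.944))
204.50110148937046 (array([ 528.5, -276.5]), 'IoU', np.float64(0.972))
206.50110148937046 (array([ 527.2, -276.5]), 'IoU', np.float64(0.987))
208.50110148937046 (array([ 525.9, -276.7]), 'IoU', np.float64(0.968))
```

Emit:
{"name": "play_rows", "arguments": {"series": [[4, -0.3, 0, 0, 1], [8, -0.6, 0, 0, 1], [9.0, -0.6, 2, 0, 1], [9.0, -0.6, 5, 0, 1], [9.0, -0.6, 7.5, 0, 1], [9.0, -0.6, 8.8, 0, 1], [9.0, -0.6, 8.8, 0, 1], [9.0, -0.6, 8.8, 0, 1]]}}

```text
clock: 23.6
eef_pos: [438.7, -283.5, 146.7]
tool_rot: [3.141, 0.0, -3.14]
force: [0.4, 0.3, -0.8]
width: 57.5
```

Run:
```python
from base import *
s=status.read_state(); print(s["eef_pos"],s["tool_rot"],s["width"],s["force"])
c=cam("wrist"); z=s["eef_pos"][2]-27.2
print("base",basefit(c,439,-283))
for d in(-2,0,2): print(z+d,fitpot(c,"pink",s["eef_pos"][0],s["eef_pos"][1],44,z0=z+d))
```

```text
[ 438.74764436 -283.47985596  146.71269739] [ 3.14090228e+00  2.46218581e-04 -3.13986986e+00] 57.47555740086153 [ 0.3870698   0.29275243 -0.82074911]
base (array([ 438.8, -282.5]), np.float64(0.289))
117.51269738676983 (array([ 439.1, -283.1]), 'IoU', np.float64(0.97))
119.51269738676983 (array([ 438.1, -283.2]), 'IoU', np.float64(0.987))
121.51269738676983 (array([ 436.8, -283.3]), 'IoU', np.float64(0.969))
```

Emit:
{"name": "play_rows", "arguments": {"series": [[0.1, -0.05, 0.5, 0, 1], [0.1, -0.05, 1.0, 0, 1], [0.1, -0.05, 1.4, 0, 1], [0.1, -0.05, 1.6, 0, 1], [0.1, -0.05, 1.6, 0, 1]]}}

```text
clock: 24.15
eef_pos: [436.9, -285.5, 129.9]
tool_rot: [3.141, -0.001, 3.141]
force: [1.1, -0.3, -0.6]
width: 57.6
```

Emit:
{"name": "play_rows", "arguments": {"series": [[0, 0, 0.1, 0, 1], [0, 0, 0.2, 0, 1], [0, 0, 0.2, 0, 1]]}}

```text
clock: 24.45
eef_pos: [437.3, -285.6, 128.3]
tool_rot: [-3.142, 0.0, 3.141]
force: [0.7, -0.6, 0.2]
width: 57.5
```

Emit:
{"name": "play_rows", "arguments": {"series": [[0, 0.1, 0.1, 0, 1], [0, 0.1, 0.1, 0, 1]]}}

```text
clock: 24.65
eef_pos: [437.5, -285.4, 128.1]
tool_rot: [-3.14, 0.001, 3.14]
force: [-0.9, -0.5, 5.5]
width: 57.8
```

Seated (5.5 N at the expected height). Release and check.

Emit:
{"name": "play_rows", "arguments": {"series": [[0, 0, 0, 0, 0], [0, 0, 0, 0, 0], [0, 0, 0, 0, 0], [0, 0, 0, 0, 0], [0, 0, -2, 0, 0], [0, 0, -6, 0, 0], [0, 0, -11, 0, 0], [0, 0, -11, 0, 0]]}}

```text
clock: 25.45
eef_pos: [440.5, -286.7, 243.1]
tool_rot: [-3.136, 0.01, 3.141]
force: [1.2, 0.4, -0.1]
width: 85.4
```

Emit:
{"name": "play_rows", "arguments": {"series": [[-4, 0, -1, 0, 0], [-8, 0, -2, 0, 0], [-8, 0, -2, 0, 0], [-8, 0, -2, 0, 0]]}}

```text
clock: 25.85
eef_pos: [517.3, -284.1, 256.6]
tool_rot: [3.141, -0.001, -3.141]
force: [-0.1, -0.4, 0.6]
width: 85.2
```

Run:
```python
from base import *
s=status.read_state(); print(s["eef_pos"],s["tool_rot"],s["width"],s["force"])
c=cam("wrist")
print("base",basefit(c,439,-283))
for z in(98,100,102,104,106): print(z,fitpot(c,"pink",438,-284,44,z0=z))
overlay(c,[(437,-284,146,60),(438.6,-282.9,14,110)],"w12")
t=cam("side");save(t[0],"side1")
for z in(98,102,106): print("side",z,fitpot(t,"pink",438,-284,44,z0=z))
```

```text
[ 517.29580297 -284.09017598  256.63618858] [ 3.14113328e+00 -1.01220013e-03 -3.14108342e+00] 85.19726052354287 [-0.14802928 -0.37125718  0.56017982]
base (array([ 438.6, -282.5]), np.float64(0.976))
98 (array([ 435.3, -284.6]), 'IoU', np.float64(0.975))
100 (array([ 435.5, -284.7]), 'IoU', np.float64(0.989))
102 (array([ 435.6, -284.7]), 'IoU', np.float64(0.991))
104 (array([ 435.7, -284.7]), 'IoU', np.float64(0.979))
106 (array([ 436. , -284.7]), 'IoU', np.float64(0.964))
side 98 (array([ 440.1, -277.7]), 'IoU', np.float64(0.934))
side 102 (array([ 437.2, -281.8]), 'IoU', np.float64(0.921))
side 106 (array([ 434.3, -285.7]), 'IoU', np.float64(0.908))
```

View pics/w12.png

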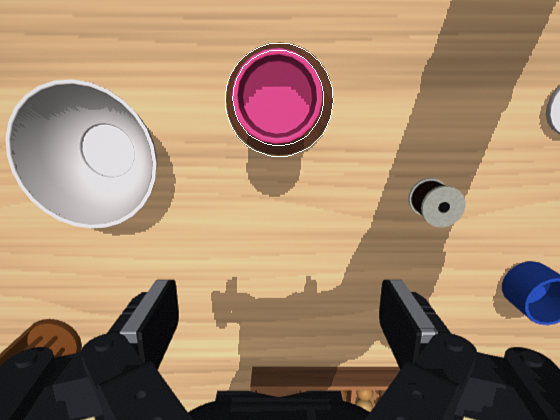

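Emit:
{"name": "play_rows", "arguments": {"series": [[6, 31, 0, 0, 0], [6, 31, 0, 0, 0], [6, 31, 0, 0, 0], [6, 31, 0, 0, 0], [6, 31, 0, 0, 0], [6, 31, 0, 0, 0], [6, 31, 0, 0, 0], [6, 31, 0, 0, 0]]}}

```text
clock: 26.75
eef_pos: [455.6, 27.7, 257.2]
tool_rot: [3.141, -0.001, -3.138]
force: [0.1, -0.0, -0.3]
width: 85.2
```

```bash
cat > lid.py <<'E'
from base import *
def fitlid(c,x,y,z0=0,S=4,box=None):
    h=cv2.cvtColor(c[0],cv2.COLOR_RGB2HSV); m=cv2.inRange(h,(0,0,90),(180,50,255))
    n,L,st,ce=cv2.connectedComponentsWithStats(m); g=proj((x,y,z0+20),c)
    k=1+min((i for i in range(n-1) if st[i+1,4]>200),key=lambda i:np.hypot(*(ce[i+1]-g)))
    T=cv2.resize((L==k).astype(np.uint8),None,fx=S,fy=S,interpolation=cv2.INTER_NEAREST)
    ct,_=cv2.findContours(T,cv2.RETR_EXTERNAL,cv2.CHAIN_APPROX_NONE); T=cv2.drawContours(np.zeros_like(T),[max(ct,key=len)],-1,1,-1)
    a=np.linspace(0,2*np.pi,48)
    def cost(p):
        q=np.zeros_like(T)
        for zs,d in(((6,14),60),((14,44),24)):
            P=np.array([proj((p[0]+d/2*np.cos(t),p[1]+d/2*np.sin(t),z0+z),c) for t in a for z in zs],np.float32)
            cv2.fillPoly(q,[np.round((cv2.convexHull(P)+.5)*S).astype(np.int32)],1)
        return 1-(q&T).sum()/(q|T).sum()
    r=minimize(cost,[x,y],method="Nelder-Mead",options=dict(initial_simplex=[[x,y],[x+8,y],[x,y+8]],xatol=.2,fatol=1e-4))
    return r.x.round(1),round(1-r.fun,3)
E
python3 - <<'E'
from lid import *
s=status.read_state(); print(s["eef_pos"],s["tool_rot"],s["width"],s["force"])
c=cam("wrist"); print(fitlid(c,443,25))
E
```

```text
[455.6437677   27.70906726 257.18510727] [ 3.14082196e+00 -1.31112501e-03 -3.13754791e+00] 85.16888628784311 [ 0.14948895 -0.00619772 -0.25775529]
(array([443.,  25.]), np.float64(0.971))
```

Emit:
{"name": "play_rows", "arguments": {"series": [[1.2, -0.2, 5, 0, 0], [1.2, -0.2, 10, 0, 0], [1.2, -0.2, 14, 0, 0], [1.2, -0.2, 18, 0, 0], [1.2, -0.2, 21, 0, 0], [1.2, -0.2, 22.7, 0, 0], [1.2, -0.2, 22.7, 0, 0]]}}

```text
clock: 27.5
eef_pos: [444.4, 19.8, 31.1]
tool_rot: [-3.138, -0.004, 3.137]
force: [0.4, -0.9, -0.4]
width: 85.4
```

Run:
```python
from lid import *
s=status.read_state(); print(s["eef_pos"],s["tool_rot"],s["width"],s["force"])
c=cam("wrist"); save(c[0],"w13"); print(fitlid(c,441,23))
```

```text
[444.35009989  19.84203483  31.06512904] [-3.1375202  -0.00356466  3.13726191] 85.3643459887769 [ 0.43677182 -0.85352729 -0.43716924]
(array([443.8,  24.6]), np.float64(0.957))
```

Emit:
{"name": "play_rows", "arguments": {"series": [[0, 0.35, 0, 0, 0], [0, 0.35, 0, 0, 0], [0, 0.35, 0, 0, 0]]}}

```text
clock: 27.85
eef_pos: [445.3, 25.6, 33.0]
tool_rot: [-3.138, -0.001, 3.14]
force: [-0.6, 0.4, -0.4]
width: 85.4
```

Run:
```python
from lid import *
s=status.read_state(); print(s["eef_pos"],s["tool_rot"],s["width"],s["force"])
```

```text
[445.30885933  25.6026447   32.97395281] [-3.13830821e+00 -9.18906834e-04  3.14001817e+00] 85.37399925556369 [-0.58100676  0.4089696  -0.42174944]
```

Emit:
{"name": "play_rows", "arguments": {"series": [[0.1, -0.05, 0.2, 0, 0], [0.1, -0.05, 0.2, 0, 1], [0.1, -0.05, 0.2, 0, 1], [0.1, -0.05, 0.2, 0, 1], [0.1, -0.05, 0.2, 0, 1], [0.1, -0.05, 0.2, 0, 1], [0.1, -0.05, 0.2, 0, 1], [0.1, -0.05, 0.2, 0, 1]]}}

```text
clock: 28.65
eef_pos: [444.0, 25.6, 30.7]
tool_rot: [-3.139, -0.001, 3.141]
force: [-0.5, 0.3, 5.1]
width: 21.9
```

Emit:
{"name": "play_rows", "arguments": {"series": [[0, 0, 0, 0, 1], [0, 0, 0, 0, 1], [0, 0, 0, 0, 1]]}}

```text
clock: 28.95
eef_pos: [444.0, 25.6, 30.7]
tool_rot: [-3.139, -0.001, 3.141]
force: [-0.6, -0.4, 4.8]
width: 22.2
```

Emit:
{"name": "play_rows", "arguments": {"series": [[0, 0, -2, 0, 1], [0, 0, -6, 0, 1], [0, 0, -10, 0, 1], [0, 0, -15, 0, 1], [0, 0, -19, 0, 1], [0, 0, -22, 0, 1], [0, 0, -22, 0, 1]]}}

```text
clock: 29.65
eef_pos: [446.5, 26.6, 253.9]
tool_rot: [-3.139, 0.006, 3.14]
force: [0.2, 0.3, -1.2]
width: 21.9
```

Run:
```python
from lid import *
s=status.read_state(); print(s["eef_pos"],s["tool_rot"],s["width"],s["force"])
c=cam("wrist"); save(c[0],"w14")
```

```text
[446.53756153  26.62419221 253.85217717] [-3.13923687  0.00578789  3.14034642] 21.877539332921398 [ 0.19728274  0.26452482 -1.19806888]
```

View pics/w14.png

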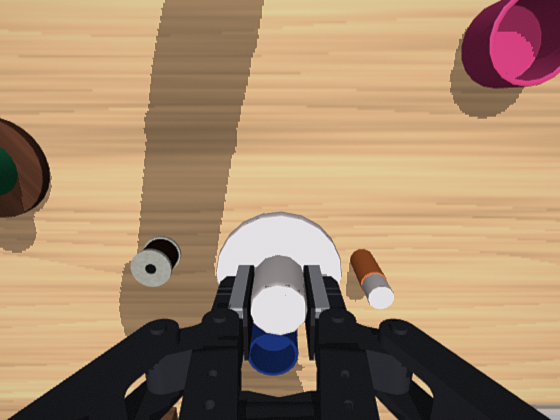

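Emit:
{"name": "play_rows", "arguments": {"series": [[-8, -31, -1, 0, 1], [-8, -31, -1, 0, 1], [-8, -31, -1, 0, 1], [-8, -31, -1, 0, 1], [-8, -31, -1, 0, 1], [-8, -31, -1, 0, 1], [-8, -31, -1, 0, 1], [-8, -31, -1, 0, 1]]}}

```text
clock: 30.5
eef_pos: [522.8, -288.1, 257.9]
tool_rot: [-3.139, -0.006, 3.135]
force: [-0.4, 0.2, -1.5]
width: 22.2
```

```bash
cat >> lid.py <<'E'
def lidheld(c,s,dz=30.7):
    "disc top edge: upper contour columns 225-335; fit circle centre at z0+14 (top rim of disc)"
    h=cv2.cvtColor(c[0],cv2.COLOR_RGB2HSV); m=cv2.inRange(h,(0,0,120),(180,40,255))
    e=s["eef_pos"]; z=e[2]-dz
    n,L,st,ce=cv2.connectedComponentsWithStats(m); l=L[235,279]
    pts=[]
    for u in range(225,335,3):
        r=np.where(L[:,u]==l)[0]
        if len(r): pts.append((u,r[0]-.5))
    from scipy.optimize import least_squares
    W=[np.array([unproj(p,z+zz,c)[:2] for p in pts]) for zz in(6,14)]
    out=[]
    for w in W:
        r=least_squares(lambda q:np.hypot(*(w-q).T)-30,e[:2],loss="soft_l1"); out.append((r.x.round(1),round(np.abs(r.fun).mean(),2)))
    return out
E
python3 - <<'E'
from lid import *
s=status.read_state(); print(s["eef_pos"],s["tool_rot"],s["width"],s["force"])
c=cam("wrist"); save(c[0],"w15")
print("pink",fitpot(c,"pink",435.6,-284.7,44,z0=102)); print(lidheld(c,s))
E
```

```text
[ 522.7967932  -288.13170765  257.91612952] [-3.13909823 -0.00564134  3.13478276] 22.1536516566145 [-0.40867211  0.2450147  -1.48310536]
pink (array([ 435.5, -284.7]), 'IoU', np.float64(0.992))
[(array([ 524.8, -288. ]), np.float64(0.21)), (array([ 522.5, -288.1]), np.float64(0.17))]
```

Emit:
{"name": "play_rows", "arguments": {"series": [[4, 0.1, 0, 0, 1], [8, 0.3, 0, 0, 1], [8.8, 0.3, 2, 0, 1], [8.8, 0.3, 4.5, 0, 1], [8.8, 0.3, 6.3, 0, 1], [8.8, 0.3, 7.2, 0, 1], [8.8, 0.3, 7.2, 0, 1], [8.8, 0.3, 7.2, 0, 1]]}}

```text
clock: 31.35
eef_pos: [436.4, -280.2, 189.4]
tool_rot: [-3.139, -0.002, -3.141]
force: [-0.2, 0.5, -0.7]
width: 22.0
```

Run:
```python
from lid import *
s=status.read_state(); print(s["eef_pos"],s["tool_rot"],s["width"],s["force"])
c=cam("wrist"); save(c[0],"w16")
print(lidheld(c,s),basefit(c,438.6,-282.6))
```

```text
[ 436.40788198 -280.21092696  189.38543231] [-3.13932121e+00 -1.84695759e-03 -3.14081391e+00] 22.014665621338075 [-0.1736011   0.46504844 -0.74241144]
[(array([ 437.1, -280.4]), np.float64(0.28)), (array([ 434.8, -280.5]), np.float64(0.44))] (array([ 438.7, -283.2]), np.float64(0.431))
```

Emit:
{"name": "play_rows", "arguments": {"series": [[0, -0.3, 0, 0, 1], [0, -0.3, 0, 0, 1], [0, -0.3, 0, 0, 1]]}}

```text
clock: 31.7
eef_pos: [436.1, -284.3, 189.6]
tool_rot: [-3.138, -0.001, 3.14]
force: [0.1, 0.5, 0.3]
width: 22.2
```

Emit:
{"name": "play_rows", "arguments": {"series": [[0.05, 0, 0.5, 0, 1], [0.05, 0, 1.0, 0, 1], [0.05, 0, 1.4, 0, 1], [0.05, 0, 1.6, 0, 1], [0.05, 0, 1.6, 0, 1]]}}

```text
clock: 32.2
eef_pos: [435.2, -283.9, 172.7]
tool_rot: [-3.139, -0.003, 3.141]
force: [-0.4, 0.3, -0.8]
width: 22.2
```

Emit:
{"name": "play_rows", "arguments": {"series": [[0, 0, 0.1, 0, 1], [0, 0, 0.2, 0, 1], [0, 0, 0.2, 0, 1]]}}

```text
clock: 32.5
eef_pos: [435.5, -284.1, 171.2]
tool_rot: [-3.139, -0.002, 3.141]
force: [-0.3, -0.2, -0.7]
width: 22.0
```

Emit:
{"name": "play_rows", "arguments": {"series": [[0, 0, 0.1, 0, 1], [0, 0, 0.1, 0, 1]]}}

```text
clock: 32.7
eef_pos: [435.7, -284.1, 170.7]
tool_rot: [-3.138, -0.002, 3.141]
force: [-1.2, 1.3, 4.8]
width: 22.1
```

Contact at exactly the expected height (170.7). Release, rise, back off and look.

Emit:
{"name": "play_rows", "arguments": {"series": [[0, 0, 0, 0, 0], [0, 0, 0, 0, 0], [0, 0, 0, 0, 0], [0, 0, 0, 0, 0], [0, 0, 0, 0, 0], [0, 0, -2, 0, 0], [0, 0, -5, 0, 0], [0, 0, -9, 0, 0]]}}

```text
clock: 33.5
eef_pos: [434.6, -283.3, 259.9]
tool_rot: [-3.141, -0.005, 3.141]
force: [0.7, -0.4, 0.0]
width: 85.4
```

Emit:
{"name": "play_rows", "arguments": {"series": [[0, 0, -3, 0, 0], [-5, 0, -6, 0, 0], [-9, 0, -6, 0, 0], [-9, 0, -6, 0, 0], [-9, 0, -6, 0, 0]]}}

```text
clock: 34.0
eef_pos: [526.1, -283.0, 319.3]
tool_rot: [-3.14, -0.003, -3.141]
force: [-0.2, 0.2, -0.6]
width: 85.6
```

Run:
```python
from lid import *
s=status.read_state(); print(s["eef_pos"],s["width"],s["force"])
c=cam("wrist"); t=cam("side"); p=cam("top")
for z in(136,140,144): print(z,fitlid(c,435.6,-284.7,z0=z))
crop=lambda i,u,v,k: cv2.resize(i[max(v-k,0):v+k,u-k:u+k],(400,400),interpolation=cv2.INTER_CUBIC)
g=proj((436,-284,100),t).astype(int); q=proj((436,-284,100),c).astype(int); print(g,q)
a=np.hstack([crop(t[0],g[0],g[1],60),cv2.resize(c[0],(400,300))[:, :].copy() if 0 else crop(c[0],q[0],100,100)])
b=np.hstack([cv2.resize(p[0][130:310,140:500],(400,200)),cv2.resize(t[0],(267,200)),np.zeros((200,133,3),np.uint8)])
save(np.vstack([a,b]),"final")
```

```text
[ 526.05349727 -282.98998162  319.29666764] 85.6352719422451 [-0.16819151  0.15055302 -0.55039246]
136 (array([ 434.2, -283.6]), np.float64(0.984))
140 (array([ 434.5, -283.6]), np.float64(0.98))
144 (array([ 434.9, -283.4]), np.float64(0.957))
[316 248] [277  89]
```

View pics/final.png

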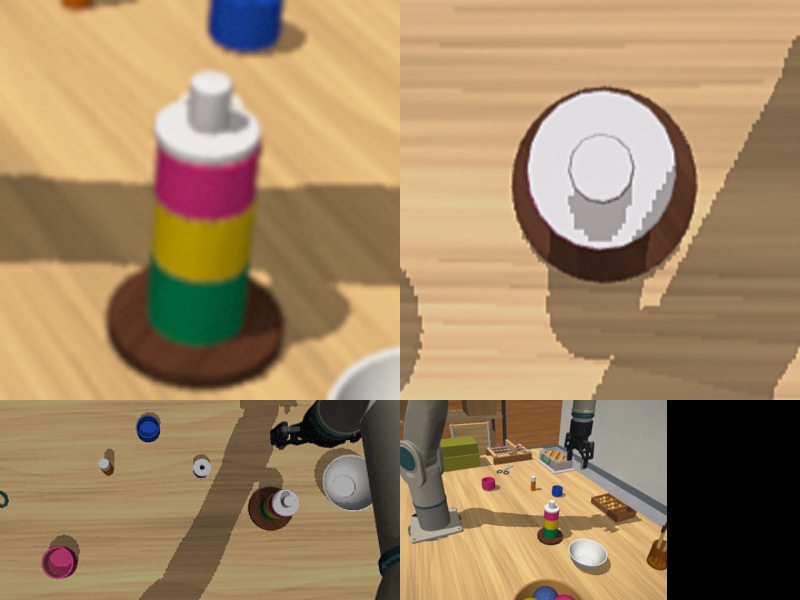

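The picture shows the full tower standing straight: green, yellow, pink, then the lid, with no gaps. The lid fits at z 136–140 at (434.5, -283.6), the other things are where they were, and the gripper is clear.

```bash
python3 -c "
from cell import order; print(order.finish_job())"
```

```text
the job is handed in; nothing more can be done
None
```

The tower is back together on its dark wooden base: green, yellow, the small (60 × 44 mm) pink pot, then the white lid. I handed the job in at about 34 s of the 128 s allowed. I never moved the blue pot, spool, glue stick, scissors or bowl.

**Seating:** each part met the one below within 1 mm or so of its expected seated height, with 2.6–5.5 N of contact. I saw no wrist force above about 6 N.

**Last look:** the side and wrist pictures show the tower upright with no gaps. The gripper was open and clear of it.

**Small disagreements:**
- The parts sit up to about 4 mm off the base centre along x, because of the play in the joints and measurement error.
- The side camera's positions differed from the wrist camera's by several mm. I went by the wrist camera.
- The lid's height in the last picture fitted 136 mm slightly better than the expected 140 mm. That is within the accuracy of the fit, and the contact height matched 140 mm.
- The arm often stopped 3–6 mm off along y. I corrected this before seating the yellow pot and the lid. The yellow pot first went in about 3 mm off and was shifted back before it was fully seated.

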